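# Pull the empty insert canister and hasp the case shut

## Task

One of the two look-alike canisters in the open insert case is empty: find out which by its weight, set it down gently, upright, in the blue refill tray, and leave the full one standing in a well of the case. Then shut the lid fully and swing the hasp over the staple until it lies flat on the lid. Do not drop or tip a canister, and leave the other things on the bench where they are.

Things in the scene. Friction and masses are not known exactly. Their poses are not given: they have to be found in the camera images.
- canister_a_center (a point): one of two outwardly identical sealed canisters: pale grey body, white label band, ribbed orange-brown cap; 54 mm across from foot to cap, 92 mm high. This point: its centre, 46 mm above its foot; z up when it stands. One is full (0.5 to 0.7 kg), the other empty (0.12 to 0.19 kg); only lifting tells which, and either may stand in either well
- canister_b_center (a point): one of two outwardly identical sealed canisters: pale grey body, white label band, ribbed orange-brown cap; 54 mm across from foot to cap, 92 mm high. This point: its centre, 46 mm above its foot; z up when it stands. One is full (0.5 to 0.7 kg), the other empty (0.12 to 0.19 kg); only lifting tells which, and either may stand in either well
- case: fixed dark grey case, bright corners, 150 mm deep (its x) by 250 mm long (its y), rim 98 mm above the bench, walls 4 mm; top of the shut lid at 104 mm. Origin: centre of its underside on the bench, z up; its -x side is the front, with the hasp; its +x side carries the lid's hinges. Inside lies a black insert, its top at 24 mm, with two wells; a canister in a well has its top 96 mm above the bench
- case_well_l (a point): centre of the floor of the round well (64 mm across, 20 mm deep) at case y = +60 mm, 4 mm above the bench; axes as the case's
- case_well_r (a point): centre of the floor of the round well (64 mm across, 20 mm deep) at case y = -60 mm, 4 mm above the bench; axes as the case's
- lid (a joint): angle of the flat lid (150 x 250 mm, 6 mm thick) about the case's rear (+x) rim, rad: 0 shut on the rim, 1.57 standing upright, more leaning back. Its friction hinge keeps it where it is left (it does not fall); about 1 to 4 N at its free edge pushes it shut
- lid_hinge (a point): middle of the lid's hinge line, at case (75, 0, 98) mm; the hinge runs along the case's y
- lid_edge (a point): middle of the lid's free edge, 150 mm from the hinge line, half-way through its thickness. The staple (upright steel loop for a padlock, 17 mm high, 20 mm long, 6 mm thick) stands on the lid's outer face at its middle, 43 mm in from this edge
- hasp (a joint): angle of the steel hasp strap about its pin, rad: 0 lying flat on the shut lid with the staple standing through its slot, 1.57 upright, 3.14 sticking out level in front of the case (-x). It is stiff: stays where it is left; about 1 N at its end turns it
- hasp_hinge (a point): middle of the hasp's pin, at case (-80, 0, 106) mm, just in front of the lid's front edge; the pin runs along the case's y
- hasp_grip (a point): point in the middle of the hasp strap, 72 mm from the pin, half-way through its thickness. The strap is 38 mm wide, 4 mm thick and runs to 95 mm from the pin, plus a rounded end to 110 mm; its slot reaches from 35 to 61 mm from the pin. The point's x points along the strap away from the pin, y along the pin (as the case's y)
- tray: fixed blue refill tray, open on top, 150 x 150 mm, rim 24 mm above the bench, walls and floor 4 mm thick. Origin: centre of its underside, z up
- cover_a: bystander, loose: moulded black plastic housing, 170 x 95 x 44 mm, flat side down; origin at the centre of its underside
- cover_b: bystander, loose: second moulded black plastic housing, 170 x 95 x 44 mm, flat side down; origin at the centre of its underside
- tape: bystander, loose: roll of brown packing tape lying flat, 104 mm across, 48 mm high; origin at the centre of its underside
- bottle: bystander, loose: clear plastic bottle with white cap, 66 mm across, 190 mm high; origin at the centre of its underside
- brush: bystander, loose: small hand brush lying on the bench; origin at the centre of its underside
- bin: bystander, loose: small open blue parts bin, 100 x 150 x 70 mm; origin at the centre of its underside
Not all that is in view belongs to the job. Leave any black or turquoise look-alike of the part that bears canister_a_center alone.

How it is judged:
By the outcome, as a careful person would: the job done as asked, in the order asked, and still so for the second after the job is handed in, with the robot touching nothing.
It also fails if it takes over 72 s, if anything falls off the work surface, if the arm or the gripper's body presses on something with over 40 N, if the wrist force passes 120 N, or if a joint passes its speed limit or range.

## Robot

A 6-joint arm with a two-finger parallel gripper is mounted at the origin on the work surface. World frame = base frame: x ahead of the robot, y to its left, z up, the work surface at z = 0. Lengths are in m, angles in degrees, forces in N, time in s.
With the tool pointing down it reaches from about 0.4 to 0.825 m from the base axis. Payload 7 kg.
Tool frame: the origin (TCP) lies midway between the tips of the shut fingers; the grasp point (between the pads) lies r.hold_point_z behind it (r.hold_point_z is the distance from the TCP to the grasp point, in m); z points along the fingers, x is the direction in which the jaws open and shut, and the axes are right-handed (so a half turn about z gives the same grasp; the last joint's range is limited). The gripper opens to 88 mm and grips with 3 to 60 N. Pads are 19 mm wide; open, the fingers measure 130 mm over their backs; the gripper's body (78 mm by 193 mm) begins 47 mm behind the grasp point.
Start: joints at [-49.727, 20.546, 0.682, 0, -70.136, -16.507], TCP at [0.272, -0.618, 0.227] pointing down, gripper open.
Joint ranges: [-176.03, 176.03], [-82.01, 121.73], [-58.28, 71.71], [-173.87, 95.51], [-174.79, -0.11], [-173.66, 173.66]. Speed limits (degrees/s): [136.94, 136.94, 172.46, 180, 180, 180].

## Interface

Orientations are given as [roll, pitch, yaw] about the fixed x, y, z axes, in that order (R = Rz(yaw) Ry(pitch) Rx(roll)).
In Python, from plant import get_state, viewer, close_job, r gives the robot as it stands.
- The arm moves only by the tool apply_moves, never from a script. Its argument "plan" is a list of rows, each a list of 3 entries, a list of its own where there are three numbers: the closure in counts, from 0 (fully open) to 255 (shut), then the shift along the tool's x, y, z in units of 50 mm (1.0 is 50 mm), then the turn about the tool's z in units of 6 degrees (1.0 is 6 degrees). A call has 1 to 12 rows; each row shifts and turns the commanded pose from where the row before left it, along the tool's axes as they then stand; what a row does not reach is not made up. A row lasts 1/8 s, in which the tool goes at most 62.5 mm and 10.7 degrees, less where a joint would pass 70% of its speed; a pose out of reach is approached as far as the arm can. A call is refused whole if a number of a shift passes 1 or a number of a turn 1, either way. A call with a gripper value outside its range is refused whole. The fingers move at their own pace and stop on an object; "squeeze" is the grip in N (left out, the last holds). Time passes only in rows, so rows that do not move let the fingers close. It gives the time, the measured TCP pose, the force and the opening at its end, in the units of the state.
- get_state(): the state, without advancing time (a new reading comes with each control period).
- viewer.capture(name): name is "side" or "top"; returns a dict with "frame" (420x560x3 uint8, blue, green, red), "K" (3x3 intrinsics, pixels), "D" ([k1, k2, p1, p2, k3] as OpenCV has them; the pictures are not rectified), "R" (3x3) and "t" (3): a world point X has camera coordinates R X + t. Camera axes: x right, y down, z forward; pixel columns grow to the right and rows downward; lengths in m; the calibration is good to about 2 mm. A picture is of the moment at which its call begins. There is no depth.
- close_job(): hands the job in, once; it reports no verdict.
The state is a dict: "time_s": time; "joints": joint angles; "qd": joint speeds; "joint_torque": joint torques, N m; "tcp_pos": TCP position; "eef_rot": TCP orientation; "contact_force": force on the tool from outside, world axes, zero at the start; "moment": the same for the moment, N m; "gripper_width": finger opening in m.
Only numpy, scipy, OpenCV 4.12 (cv2) and the standard library are available. Lean on these libraries where they do the work, as an engineer would, in place of code of your own. Each camera call takes 0.05 s, during which the arm holds its last target.

## Working session

There is one attempt and no reset: what is moved stays moved. The work goes in short steps, Python scripts to look and compute and a tool call to move; the robot and the scene stay as the last step left them, time stands still between calls to the robot, and variables do not carry over. Pictures are saved under pics/ and viewed, and the job is handed in when it is done.

Besides the shell and the picture viewer there is one more tool, called after "Emit:" as name(argument=value, ...) on one line, values as JSON. apply_moves: Moves the arm, as the interface text tells. Its arguments: {"type":"object","properties":{"plan":{"type":"array","items":{"type":"array"}},"squeeze":{"type":"number"}},"required":["plan"]}

```bash
ls; mkdir -p pics
python3 - <<'E'
from plant import get_state, viewer, r
import cv2,json,numpy as np
s=get_state();print({k:np.round(v,3).tolist() for k,v in s.items()})
print(r, r.hold_point_z)
for n in("side","top"):
    c=viewer.capture(n);cv2.imwrite(f"pics/{n}0.png",c["frame"]);print(n,c["K"],c["D"],c["R"],c["t"])
E
```

```text
pics
{'time_s': 0.0, 'joints': [-49.725, 20.591, 0.632, -0.021, -70.137, -16.507], 'qd': [0.002, -0.079, 0.114, -0.063, -0.025, 0.04], 'joint_torque': [-0.0, -58.272, 29.306, 6.997, 0.007, -0.0], 'tcp_pos': [0.272, -0.617, 0.226], 'eef_rot': [-179.992, -0.098, 113.76], 'contact_force': [0.133, -0.826, -0.151], 'moment': [-0.019, 0.026, -0.007], 'gripper_width': 0.088}
<Robot object at 0x7f9b7d7c3a10> 0.0188
side [[439.91271337   0.         277.11944307]
 [  0.         439.91271337 202.63039985]
 [  0.           0.           1.        ]] [-0.12913915  0.          0.          0.          0.        ] [[-0.95601836 -0.29326975  0.00466387]
 [-0.21051809  0.67501399 -0.70713383]
 [ 0.20423278 -0.67701475 -0.70706435]] [0.54278845 0.17772649 1.32176458]
top [[405.88743154   0.         280.08194367]
 [  0.         405.88743154 206.37193448]
 [  0.           0.           1.        ]] [-0.02214293  0.          0.          0.          0.        ] [[-1.30312629e-02 -9.99914995e-01  4.33866933e-04]
 [-9.94441520e-01  1.29145896e-02 -1.04495340e-01]
 [ 1.04480854e-01 -1.79316153e-03 -9.94525282e-01]] [0.02406101 0.56526488 1.14211057]
```

View pics/side0.png

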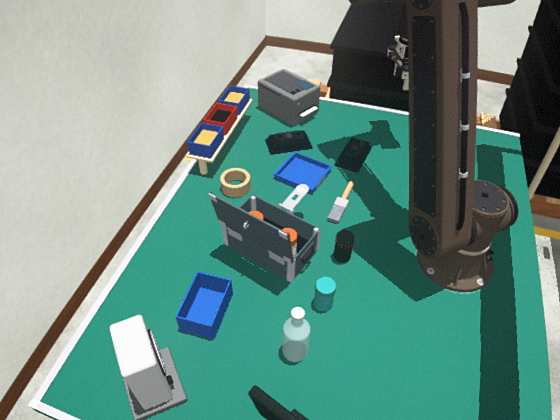

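View pics/top0.png

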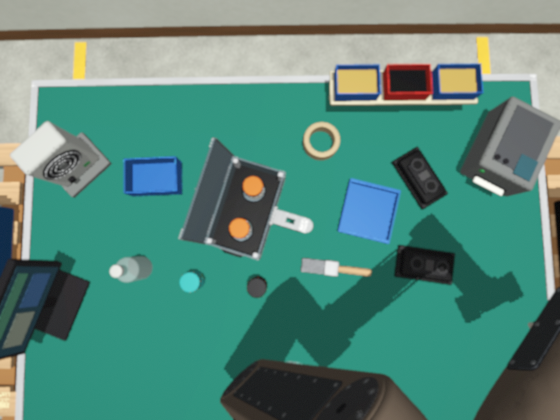

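Run:
```python
import cv2
a=cv2.imread("pics/top0.png");cv2.imwrite("pics/top0c.png",cv2.resize(a[120:270,170:420],None,fx=3.2,fy=3.2,interpolation=cv2.INTER_CUBIC))
a=cv2.imread("pics/side0.png");cv2.imwrite("pics/side0c.png",cv2.resize(a[140:290,190:390],None,fx=4,fy=4,interpolation=cv2.INTER_CUBIC))
```

```text
(no output)
```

View pics/top0c.png

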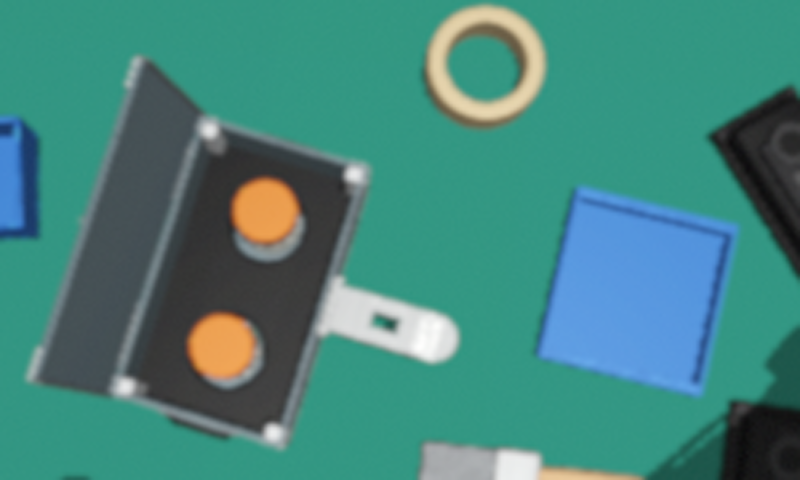

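View pics/side0c.png

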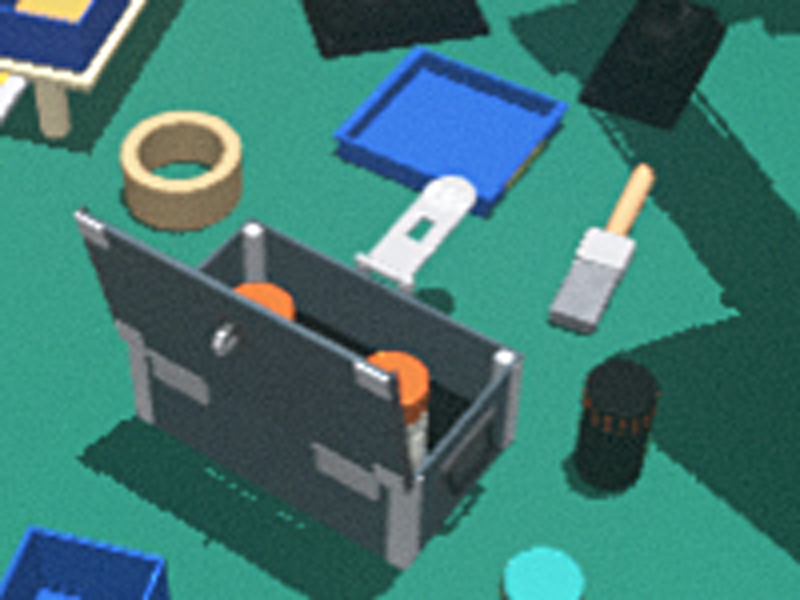

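```bash
cat > h.py <<'E'
import cv2,numpy as np
from scipy.optimize import least_squares
from plant import get_state, viewer, r
def cam(n):
    c=viewer.capture(n);return c
def back(c,uv,z):
    p=cv2.undistortPoints(np.array([[uv]],float),c["K"],np.array(c["D"]))[0,0]
    R=np.array(c["R"]);t=np.array(c["t"]);o=-R.T@t;d=R.T@np.array([p[0],p[1],1]);return o+d*(z-o[2])/d[2]
def proj(c,X):
    X=np.atleast_2d(X).astype(float);return cv2.projectPoints(X,cv2.Rodrigues(np.array(c["R"]))[0],np.array(c["t"]),c["K"],np.array(c["D"]))[0][:,0]
def crop(f,x0,y0,x1,y1,s,name):
    cv2.imwrite(name,cv2.resize(f[y0:y1,x0:x1],None,fx=s,fy=s,interpolation=cv2.INTER_CUBIC))
def st():
    s=get_state();print({k:np.round(s[k],3).tolist() for k in("time_s","joints","tcp_pos","eef_rot","contact_force","moment","gripper_width")});return s
E
python3 - <<'E'
from h import *
c=cam("top");s=cam("side")
T=lambda u,v:(u/3.2+170,v/3.2+120)
S=lambda u,v:(u/4+190,v/4+140)
for n,u,v,z in [("FF",371,165,.098),("FN",285,447,.098),("BN",113,390,.098),("BF",200,119,.098),("canfar",266,209,.096),("cannear",222,345,.096),("haspend",460,340,.106),("t1",577,187,.024),("t2",739,228,.024),("t3",700,395,.024),("t4",537,355,.024),("lidF",140,57,.23),("lidN",30,380,.23)]:
    print(n,np.round(back(c,T(u,v),z),4))
print('side')
for n,u,v,z in [("FN",520,355,.098),("FF",252,222,.098),("canfar",263,303,.096),("cannear",395,368,.096),("t1",420,48,.024),("t2",567,105,.024),("t4",336,135,.024),("haspend",470,188,.106)]:
    print(n,np.round(back(s,S(u,v),z),4))
E
```

```text
FF [ 6.541e-01 -5.000e-04  9.800e-02]
FN [0.4153 0.0751 0.098 ]
BN [0.4648 0.2196 0.098 ]
BF [0.6962 0.1461 0.098 ]
canfar [0.6175 0.0899 0.096 ]
cannear [0.5016 0.1278 0.096 ]
haspend [ 0.5027 -0.0728  0.106 ]
t1 [ 0.6456 -0.1897  0.024 ]
t2 [ 0.6059 -0.3366  0.024 ]
t3 [ 0.4548 -0.2947  0.024 ]
t4 [ 0.4927 -0.1489  0.024 ]
lidF [0.7145 0.1765 0.23  ]
lidN [0.4703 0.2571 0.23  ]
side
FN [0.4125 0.081  0.098 ]
FF [0.6451 0.0074 0.098 ]
canfar [0.6091 0.0856 0.096 ]
cannear [0.4966 0.1184 0.096 ]
t1 [ 0.5998 -0.3335  0.024 ]
t2 [ 0.4501 -0.2938  0.024 ]
t4 [ 0.6382 -0.1914  0.024 ]
haspend [ 0.4897 -0.0731  0.106 ]
```

```bash
cat >> h.py <<'E'
def Rz(a): a=np.radians(a);return np.array([[np.cos(a),-np.sin(a),0],[np.sin(a),np.cos(a),0],[0,0,1]])
def P(pose,pts): return np.atleast_2d(pts)@Rz(pose[2]).T+np.array([pose[0],pose[1],0])
CASE=np.array([[-.075,-.125,.098],[-.075,.125,.098],[.075,.125,.098],[.075,-.125,.098]])
E
python3 - <<'E'
from h import *
c=cam("top");s=cam("side")
T=lambda u,v:(u/3.2+170,v/3.2+120)
S=lambda u,v:(u/4+190,v/4+140)
tp=[T(371,165),T(285,447),T(113,390),T(200,119)]; sp=[S(252,222),S(520,355)]
def f(p,wt=1,ws=1):
    X=P(p,CASE);return np.r_[(proj(c,X)-tp).ravel()*wt,(proj(s,X[:2])-sp).ravel()*ws]
for w in((1,1),(1,0.01),(.01,1)):
    q=least_squares(f,[.557,.11,72],args=w,x_scale=[.01,.01,1]).x;print(w,q,np.round(f(q),1))
q=least_squares(f,[.557,.11,72],x_scale=[.01,.01,1]).x
for cc,n,b in((c,"t",(170,120,420,270,3.2)),(s,"s",(190,140,390,290,4))):
    x0,y0,x1,y1,k=b;im=cv2.resize(cc["frame"][y0:y1,x0:x1],None,fx=k,fy=k,interpolation=cv2.INTER_CUBIC)
    pts=[CASE]+[np.array([[.027*np.cos(a),y+.027*np.sin(a),.096] for a in np.linspace(0,6.3,30)]) for y in(.06,-.06)]+[CASE*[1,1,0]]
    for X in pts:
        uv=(proj(cc,P(q,X))-[x0,y0])*k; cv2.polylines(im,[np.int32(uv)],True,(0,0,255),1)
    cv2.imwrite(f"pics/ov_{n}.png",im)
E
```

```text
(1, 1) [ 0.55629785  0.11078609 72.08715172] [-0.5  0.7 -1.   0.4 -0.4  1.6  0.9 -0.7 -1.4 -1.8 -0.4 -0.9]
(1, 0.01) [ 0.55767734  0.11003527 72.44657283] [-0.5 -0.  -0.4 -0.2  0.1  1.4  0.8 -1.2 -2.  -2.  -0.8 -1.4]
(0.01, 1) [ 0.55240215  0.1150419  71.98492213] [-2.   2.2 -2.7  1.9 -2.   3.  -0.6  0.6 -0.6 -0.7  0.6  0.5]
```

View pics/ov_t.png

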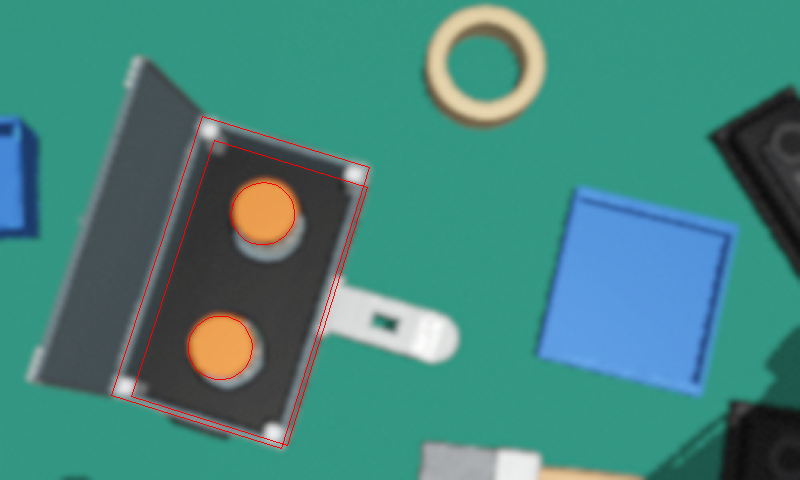

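View pics/ov_s.png

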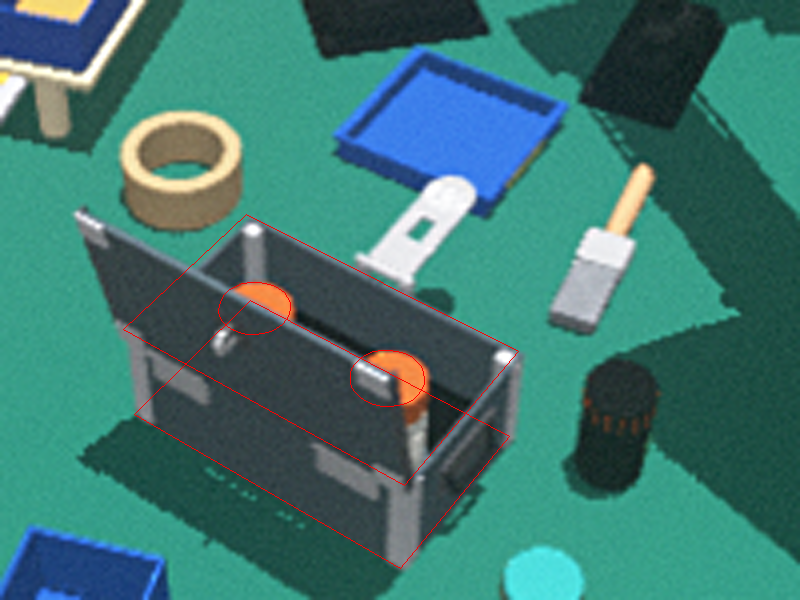

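```bash
cat >> h.py <<'E'
def plan(target,n,start=None,clo=0,nt=None):
    """target x,y,z,yaw ; rows shift-then-turn in current axes"""
    s=get_state();p=np.array(s["tcp_pos"],float);y=s["eef_rot"][2]
    if start is not None:p=np.array(start[:3],float);y=start[3]
    d=np.array(target[:3])-p;dy=(target[3]-y+180)%360-180;nt=nt or n
    k=0
    for i in range(n):
        R=np.array([[np.cos(np.radians(y)),np.sin(np.radians(y)),0],[np.sin(np.radians(y)),-np.cos(np.radians(y)),0],[0,0,-1]])
        sh=R.T@(d/n)/.05; t=-dy/nt/6 if i<nt else 0
        print([clo,np.round(sh,3).tolist(),round(t,3)],end=",");y-=t*6
    print()
E
python3 - <<'E'
from h import *
q=[.5563,.1108,72.1]
plan([.615,.091,.20,162.1],24,clo=58,nt=12)
c=cam("top");T=lambda u,v:(u/3.2+170,v/3.2+120)
S=lambda u,v:(u/4+190,v/4+140);s=cam("side")
def f(p):
    th=p[0];X=[[.075-.15*np.cos(th),y,.098+.15*np.sin(th)] for y in(-.125,.125)]
    X=P(q,X);return np.r_[(proj(c,X)-[T(140,57),T(30,380)]).ravel(),(proj(s,X)-[S(80,212),S(400,375)]).ravel()]
o=least_squares(f,[1.9]);print(o.x,f(o.x))
E
```

```text
[58, [0.425, 0.5, 0.022], np.float64(-0.671)],[58, [0.389, 0.528, 0.022], np.float64(-0.671)],[58, [0.351, 0.554, 0.022], np.float64(-0.671)],[58, [0.311, 0.578, 0.022], np.float64(-0.671)],[58, [0.27, 0.598, 0.022], np.float64(-0.671)],[58, [0.227, 0.615, 0.022], np.float64(-0.671)],[58, [0.183, 0.63, 0.022], np.float64(-0.671)],[58, [0.139, 0.641, 0.022], np.float64(-0.671)],[58, [0.093, 0.649, 0.022], np.float64(-0.671)],[58, [0.047, 0.654, 0.022], np.float64(-0.671)],[58, [0.001, 0.656, 0.022], np.float64(-0.671)],[58, [-0.045, 0.655, 0.022], np.float64(-0.671)],[58, [-0.091, 0.65, 0.022], 0],[58, [-0.091, 0.65, 0.022], 0],[58, [-0.091, 0.65, 0.022], 0],[58, [-0.091, 0.65, 0.022], 0],[58, [-0.091, 0.65, 0.022], 0],[58, [-0.091, 0.65, 0.022], 0],[58, [-0.091, 0.65, 0.022], 0],[58, [-0.091, 0.65, 0.022], 0],[58, [-0.091, 0.65, 0.022], 0],[58, [-0.091, 0.65, 0.022], 0],[58, [-0.091, 0.65, 0.022], 0],[58, [-0.091, 0.65, 0.022], 0],
[1.7772924] [ 0.42826204  1.05245967  1.53625901 -0.00436669 -1.27436237 -0.65873328
 -4.10628142 -0.7262192 ]
```

Emit:
apply_moves(plan=[[58, [0.42, 0.5, 0.02], -0.67], [58, [0.39, 0.53, 0.02], -0.67], [58, [0.35, 0.55, 0.02], -0.67], [58, [0.31, 0.58, 0.02], -0.67], [58, [0.27, 0.6, 0.02], -0.67], [58, [0.23, 0.62, 0.02], -0.67], [58, [0.18, 0.63, 0.02], -0.67], [58, [0.14, 0.64, 0.02], -0.67], [58, [0.09, 0.65, 0.02], -0.67], [58, [0.05, 0.65, 0.02], -0.67], [58, [0, 0.66, 0.02], -0.67], [58, [-0.04, 0.65, 0.02], -0.67]], squeeze=15)

```text
time_s: 1.9
tcp_pos: [0.4443, -0.2628, 0.2148]
eef_rot: [180.0, 0.0, 162.1]
contact_force: [0.7, -0.4, -0.2]
gripper_width: 0.0676
```

Emit:
apply_moves(plan=[[58, [-0.09, 0.65, 0.02], 0], [58, [-0.09, 0.65, 0.02], 0], [58, [-0.09, 0.65, 0.02], 0], [58, [-0.09, 0.65, 0.02], 0], [58, [-0.09, 0.65, 0.02], 0], [58, [-0.09, 0.65, 0.02], 0], [58, [-0.09, 0.65, 0.02], 0], [58, [-0.09, 0.65, 0.02], 0], [58, [-0.09, 0.65, 0.02], 0], [58, [-0.09, 0.65, 0.02], 0], [58, [-0.09, 0.65, 0.02], 0], [58, [-0.09, 0.65, 0.02], 0]])

```text
time_s: 3.4
tcp_pos: [0.6162, 0.0915, 0.2027]
eef_rot: [180.0, 0.0, 162.0]
contact_force: [0.5, 0.3, 0.1]
gripper_width: 0.0678
```

Run:
```python
from h import *
st()
c=cam("top");s=cam("side")
crop(c["frame"],170,120,420,270,3.2,"pics/t1.png");crop(s["frame"],190,100,390,250,4,"pics/s1.png")
plan([.615,.091,.20,162.1],1)
```

```text
{'time_s': 3.4, 'joints': [26.377, 16.592, -8.234, 0.002, -65.159, -44.368], 'tcp_pos': [0.616, 0.091, 0.203], 'eef_rot': [179.991, 0.012, 162.01], 'contact_force': [0.493, 0.286, 0.122], 'moment': [0.06, -0.027, 0.066], 'gripper_width': 0.068}
[0, [0.023, -0.046, 0.04], np.float64(0.004)],
```

View pics/t1.png

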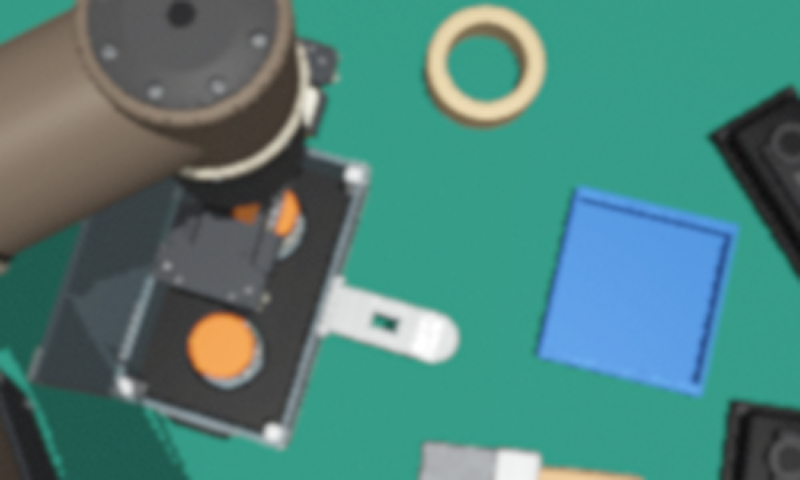

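View pics/s1.png

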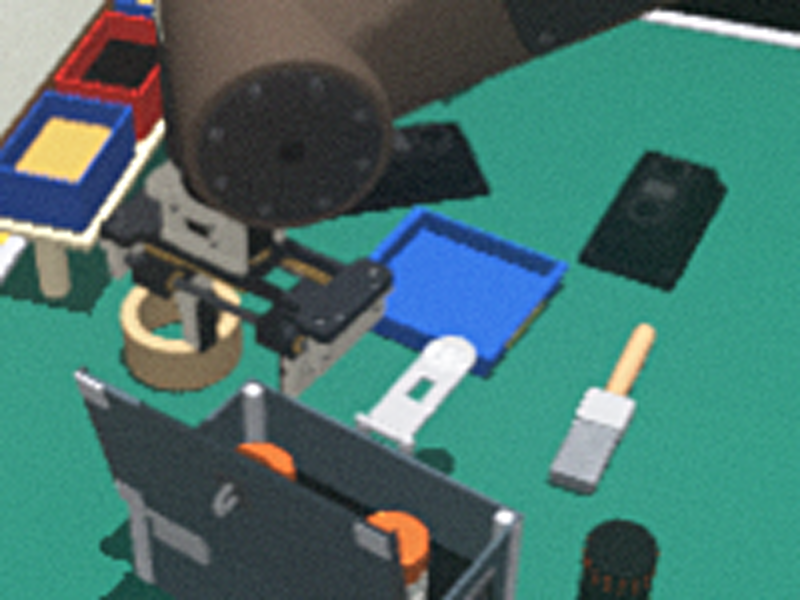

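Run:
```python
from h import *
c=cam("top");s=cam("side")
for z in (.35,.4,.45,.5,.55,.6): print(z,back(c,(228,131),z)[:2],back(s,(260,136),z)[:2])
```

```text
0.35 [0.69526692 0.12646783] [0.60914165 0.02773523]
0.4 [0.68034476 0.12009671] [0.58633884 0.09176745]
0.45 [0.66542259 0.1137256 ] [0.56353603 0.15579966]
0.5 [0.65050043 0.10735448] [0.54073322 0.21983188]
0.55 [0.63557826 0.10098336] [0.51793042 0.2838641 ]
0.6 [0.6206561  0.09461224] [0.49512761 0.34789631]
```

Emit:
apply_moves(plan=[[58, [0.02, -0.03, 0.5], 0], [58, [0, 0, 0.6], 0], [58, [0, 0, 0.5], 0]])

```text
time_s: 3.98
tcp_pos: [0.6137, 0.0882, 0.1219]
eef_rot: [180.0, -0.0, 162.0]
contact_force: [-0.1, 0.5, 0.3]
gripper_width: 0.0679
```

Run:
```python
from h import *
st()
c=cam("top");s=cam("side")
crop(c["frame"],170,120,420,270,3.2,"pics/t2.png");crop(s["frame"],190,100,390,250,4,"pics/s2.png")
```

```text
{'time_s': 3.975, 'joints': [26.194, 20.236, -14.369, -0.007, -55.401, -44.24], 'tcp_pos': [0.614, 0.088, 0.122], 'eef_rot': [180.0, -0.008, 161.95], 'contact_force': [-0.079, 0.472, 0.266], 'moment': [0.045, 0.084, 0.011], 'gripper_width': 0.068}
```

View pics/t2.png

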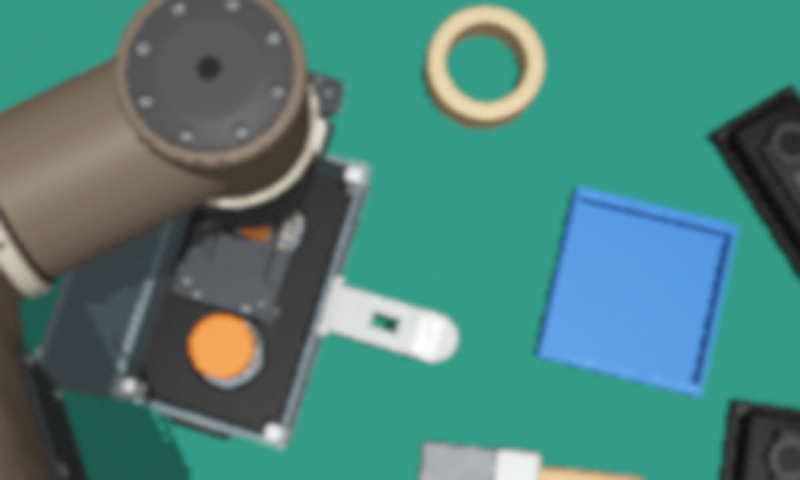

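View pics/s2.png

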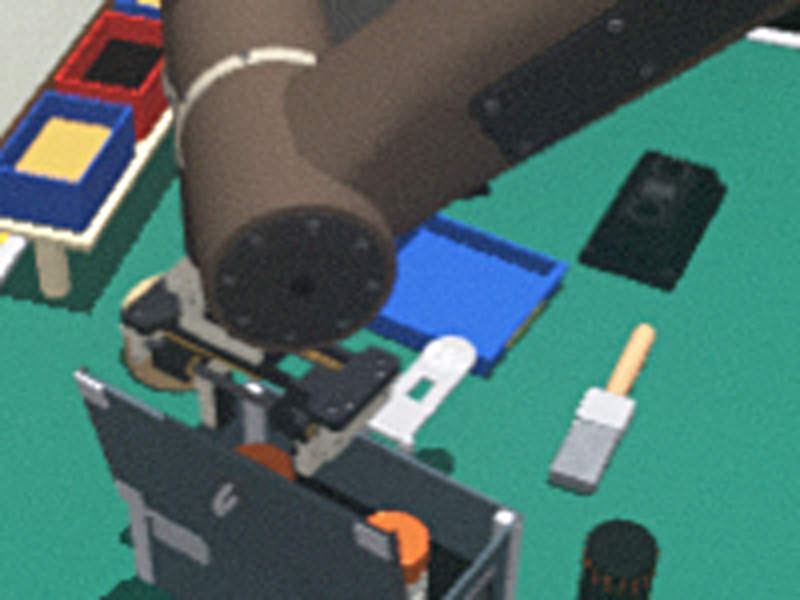

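Emit:
apply_moves(plan=[[58, [0, 0, 0.3], 0], [58, [0, 0, 0.3], 0], [58, [0, 0, 0.3], 0], [58, [0, 0, 0.3], 0], [58, [0, 0, 0], 0]])

```text
time_s: 4.7
tcp_pos: [0.6134, 0.089, 0.0609]
eef_rot: [-179.9, -0.1, 162.0]
contact_force: [-0.3, 0.2, 0.3]
gripper_width: 0.0676
```

Run:
```python
from h import *
st()
c=cam("top");s=cam("side")
crop(c["frame"],170,120,420,270,3.2,"pics/t3.png");crop(s["frame"],190,100,390,250,4,"pics/s3.png")
```

```text
{'time_s': 4.7, 'joints': [26.272, 24.044, -17.795, -0.014, -48.319, -44.261], 'tcp_pos': [0.613, 0.089, 0.061], 'eef_rot': [-179.897, -0.121, 162.002], 'contact_force': [-0.32, 0.226, 0.322], 'moment': [0.095, 0.117, -0.016], 'gripper_width': 0.068}
```

View pics/s3.png

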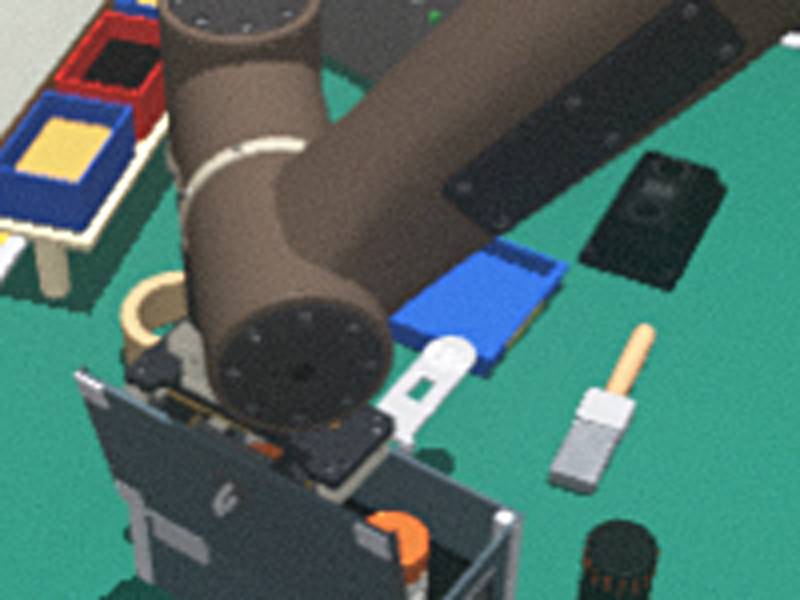

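View pics/t3.png

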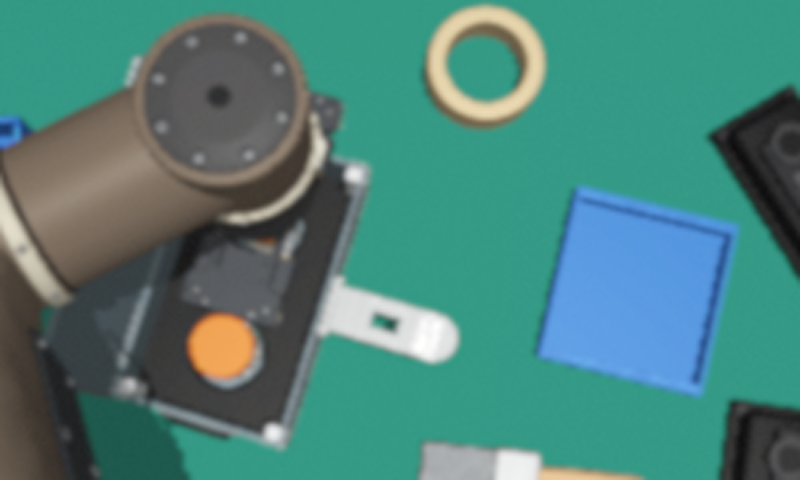

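No contact. Close and lift slightly.

Emit:
apply_moves(plan=[[130, [0, 0, 0], 0], [130, [0, 0, 0], 0], [130, [0, 0, 0], 0], [130, [0, 0, 0], 0], [130, [0, 0, 0], 0]], squeeze=25)

```text
time_s: 5.42
tcp_pos: [0.6149, 0.0895, 0.0632]
eef_rot: [180.0, 0.1, 162.0]
contact_force: [0.5, 0.8, 5.5]
gripper_width: 0.0537
```

Emit:
apply_moves(plan=[[130, [0, 0, -0.1], 0], [130, [0, 0, -0.2], 0], [130, [0, 0, -0.1], 0], [130, [0, 0, 0], 0], [130, [0, 0, 0], 0], [130, [0, 0, 0], 0]])

```text
time_s: 6.18
tcp_pos: [0.6141, 0.0892, 0.0823]
eef_rot: [-180.0, -0.0, 162.0]
contact_force: [0.9, -0.6, -2.2]
gripper_width: 0.0538
```

Emit:
apply_moves(plan=[[130, [0, 0, -0.4], 0], [130, [0, 0, -0.6], 0], [130, [0, 0, -0.6], 0], [130, [0, 0, -0.5], 0], [130, [0, 0, -0.2], 0], [130, [0, 0, 0], 0], [130, [0, 0, 0], 0], [130, [0, 0, 0], 0]])

```text
time_s: 7.18
tcp_pos: [0.6138, 0.0892, 0.1963]
eef_rot: [-179.9, -0.1, 162.0]
contact_force: [0.5, 1.2, -2.0]
gripper_width: 0.0539
```

Run:
```python
from h import *
for i in range(5):
    s=st() if i==0 else get_state();print(np.round(s["contact_force"],2));c=cam("top")
s=cam("side")
crop(c["frame"],170,120,420,270,3.2,"pics/t4.png");crop(s["frame"],190,100,390,250,4,"pics/s4.png")
plan([.547,-.242,.20,162.1],10,clo=130)
```

```text
{'time_s': 7.175, 'joints': [26.268, 16.687, -8.962, -0.014, -64.463, -44.262], 'tcp_pos': [0.614, 0.089, 0.196], 'eef_rot': [-179.931, -0.089, 162.0], 'contact_force': [0.517, 1.213, -1.962], 'moment': [0.044, 0.022, -0.002], 'gripper_width': 0.054}
[ 0.52  1.21 -1.96]
[ 0.17 -0.2  -1.65]
[-1.05 -0.69 -1.68]
[ 0.18 -0.18 -1.94]
[ 0.03  0.27 -1.61]
[130, [-0.077, -0.672, -0.005], np.float64(-0.002)],[130, [-0.077, -0.672, -0.005], np.float64(-0.002)],[130, [-0.076, -0.672, -0.005], np.float64(-0.002)],[130, [-0.076, -0.672, -0.005], np.float64(-0.002)],[130, [-0.076, -0.672, -0.005], np.float64(-0.002)],[130, [-0.076, -0.672, -0.005], np.float64(-0.002)],[130, [-0.076, -0.672, -0.005], np.float64(-0.002)],[130, [-0.076, -0.672, -0.005], np.float64(-0.002)],[130, [-0.076, -0.672, -0.005], np.float64(-0.002)],[130, [-0.076, -0.672, -0.005], np.float64(-0.002)],
```

View pics/s4.png

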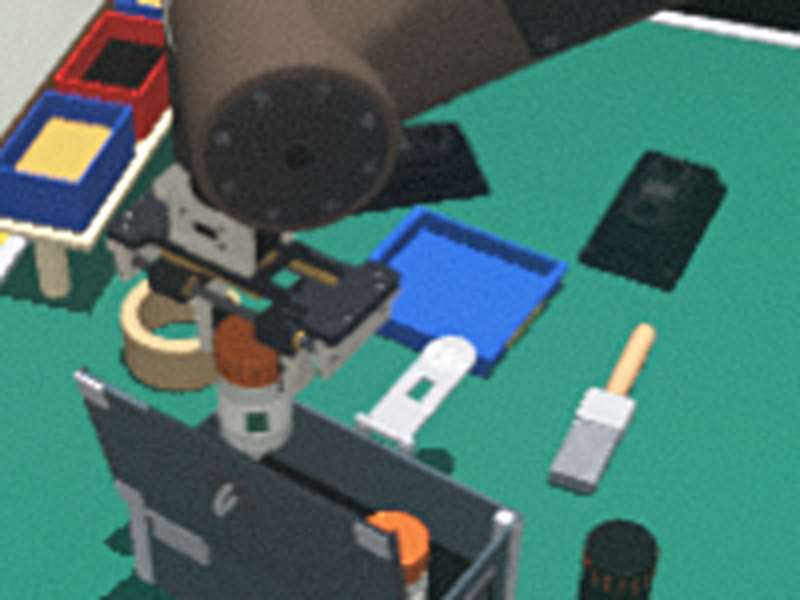

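Emit:
apply_moves(plan=[[130, [-0.03, -0.3, 0], 0], [130, [-0.07, -0.6, 0], 0], [130, [-0.09, -0.8, 0], 0], [130, [-0.09, -0.8, 0], 0], [130, [-0.09, -0.8, 0], 0], [130, [-0.09, -0.8, 0], 0], [130, [-0.09, -0.8, 0], 0], [130, [-0.09, -0.7, 0], 0], [130, [-0.07, -0.52, 0], 0], [130, [-0.04, -0.35, 0], 0], [130, [-0.02, -0.15, 0], 0], [130, [0, 0, 0], 0]])

```text
time_s: 8.98
tcp_pos: [0.5486, -0.2375, 0.1976]
eef_rot: [180.0, -0.0, 162.0]
contact_force: [0.0, -0.5, -1.8]
gripper_width: 0.0541
```

Emit:
apply_moves(plan=[[130, [0, 0, 0.4], 0], [130, [0, 0, 0.6], 0], [130, [0, 0, 0.6], 0], [130, [0, 0, 0.4], 0], [130, [0, 0, 0.2], 0], [130, [0, 0, 0.1], 0], [130, [0, 0, 0], 0], [130, [0, 0, 0], 0]])

```text
time_s: 9.98
tcp_pos: [0.5493, -0.2374, 0.0834]
eef_rot: [180.0, 0.1, 162.0]
contact_force: [-1.0, -0.3, -1.5]
gripper_width: 0.0535
```

Run:
```python
from h import *
st()
c=cam("top");s=cam("side")
crop(c["frame"],270,120,470,270,4,"pics/t5.png");crop(s["frame"],220,80,420,230,4,"pics/s5.png")
```

```text
{'time_s': 9.975, 'joints': [-4.677, 20.722, -19.614, 0.011, -49.587, -13.313], 'tcp_pos': [0.549, -0.237, 0.083], 'eef_rot': [179.99, 0.077, 162.017], 'contact_force': [-0.993, -0.275, -1.541], 'moment': [0.023, 0.048, -0.045], 'gripper_width': 0.053}
```

View pics/s5.png

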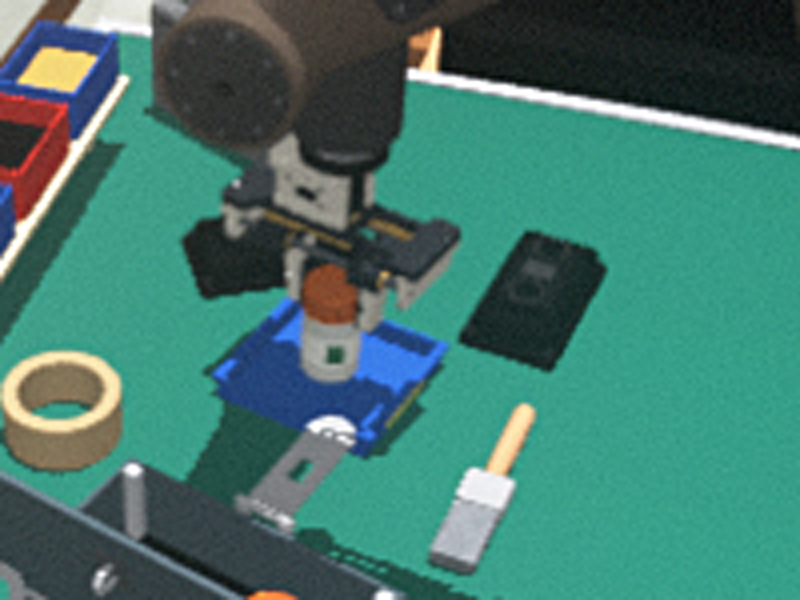

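View pics/t5.png

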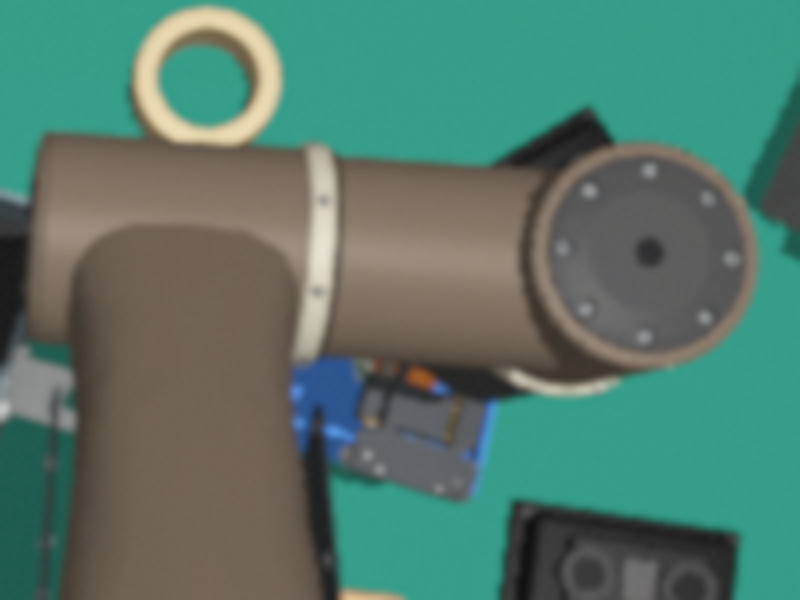

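Emit:
apply_moves(plan=[[130, [0, 0, 0.15], 0], [130, [0, 0, 0.12], 0], [130, [0, 0, 0.06], 0], [130, [0, 0, 0.03], 0], [130, [0, 0, 0], 0]])

```text
time_s: 10.7
tcp_pos: [0.5487, -0.2374, 0.0644]
eef_rot: [-180.0, -0.0, 162.0]
contact_force: [-0.3, -1.1, -1.9]
gripper_width: 0.0535
```

Emit:
apply_moves(plan=[[130, [0, 0, 0.02], 0], [130, [0, 0, 0.02], 0], [130, [0, 0, 0], 0]])

```text
time_s: 11.08
tcp_pos: [0.5489, -0.2375, 0.0631]
eef_rot: [-180.0, 0.0, 162.0]
contact_force: [-1.7, -0.2, 4.1]
gripper_width: 0.0539
```

Contact; open partially and withdraw.

Emit:
apply_moves(plan=[[58, [0, 0, 0], 0], [58, [0, 0, 0], 0], [58, [0, 0, 0], 0], [58, [0, 0, -0.2], 0], [58, [0, 0, -0.5], 0], [58, [0, 0, -0.8], 0], [58, [0, 0, -0.8], 0], [58, [0, 0, -0.8], 0]])

```text
time_s: 12.08
tcp_pos: [0.5486, -0.2374, 0.2197]
eef_rot: [180.0, 0.0, 162.0]
contact_force: [0.8, -0.5, -0.0]
gripper_width: 0.0677
```

Run:
```python
from h import *
st()
c=cam("top");s=cam("side")
crop(c["frame"],170,120,420,270,3.2,"pics/t6.png");crop(s["frame"],190,100,390,250,4,"pics/s6.png")
q=[.5563,.1108,72.1]
print(P(q,[[.17,-.05,0],[.2,0,0],[.075,0,.098],[-.08,0,.106],[-.152,0,.106],[0,.06,0]]))
```

```text
{'time_s': 12.075, 'joints': [-4.682, 13.568, -10.066, 0.006, -66.322, -13.312], 'tcp_pos': [0.549, -0.237, 0.22], 'eef_rot': [179.995, 0.044, 162.009], 'contact_force': [0.82, -0.513, -0.001], 'moment': [0.004, -0.057, -0.014], 'gripper_width': 0.068}
[[ 0.65613035  0.25720322  0.        ]
 [ 0.61777132  0.30111888  0.        ]
 [ 0.57935175  0.18216958  0.098     ]
 [ 0.53171147  0.03467245  0.106     ]
 [ 0.50958179 -0.03384235  0.106     ]
 [ 0.49920434  0.1292414   0.        ]]
```

View pics/s6.png

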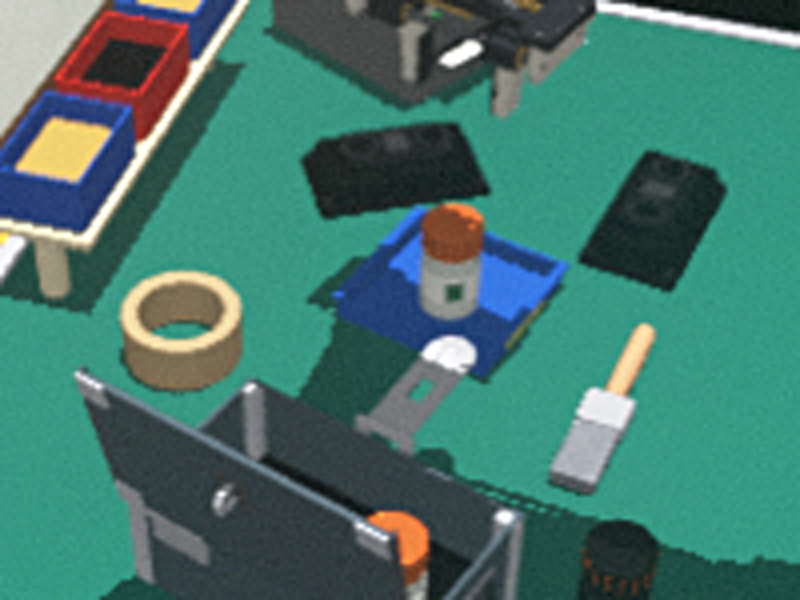

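View pics/t6.png

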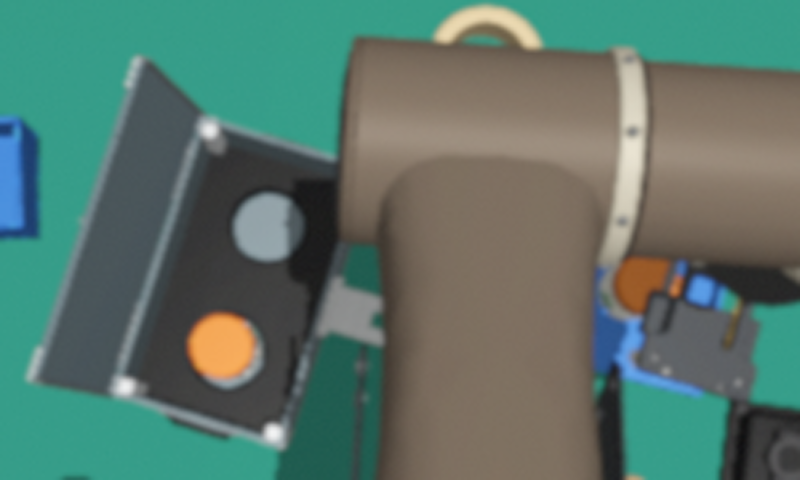

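Run:
```python
from h import *
q=[.5563,.1108,72.1]
t=P(q,[.155,.05,0])[0];print(t)
plan([t[0],t[1],.32,162.1],12,clo=255)
```

```text
[0.55636056 0.27366496 0.        ]
[255, [0.255, 0.814, -0.161], np.float64(-0.001)],[255, [0.255, 0.814, -0.161], np.float64(-0.001)],[255, [0.255, 0.814, -0.161], np.float64(-0.001)],[255, [0.255, 0.814, -0.161], np.float64(-0.001)],[255, [0.255, 0.814, -0.161], np.float64(-0.001)],[255, [0.254, 0.814, -0.161], np.float64(-0.001)],[255, [0.254, 0.814, -0.161], np.float64(-0.001)],[255, [0.254, 0.814, -0.161], np.float64(-0.001)],[255, [0.254, 0.814, -0.161], np.float64(-0.001)],[255, [0.254, 0.814, -0.161], np.float64(-0.001)],[255, [0.254, 0.815, -0.161], np.float64(-0.001)],[255, [0.254, 0.815, -0.161], np.float64(-0.001)],
```

Emit:
apply_moves(plan=[[255, [0, 0, -0.7], 0], [255, [0, 0, -0.7], 0], [255, [0, 0, -0.6], 0], [255, [0.25, 0.8, 0], 0], [255, [0.25, 0.8, 0], 0], [255, [0.25, 0.8, 0], 0], [255, [0.25, 0.8, 0], 0], [255, [0.25, 0.8, 0], 0], [255, [0.25, 0.8, 0], 0], [255, [0.25, 0.8, 0], 0], [255, [0.25, 0.8, 0], 0], [255, [0.25, 0.8, 0], 0]])

```text
time_s: 13.68
tcp_pos: [0.5526, 0.141, 0.318]
eef_rot: [180.0, 0.0, 162.0]
contact_force: [0.8, -1.1, 0.1]
gripper_width: 0.0006
```

Emit:
apply_moves(plan=[[255, [0.25, 0.8, 0], 0], [255, [0.25, 0.8, 0], 0], [255, [0.25, 0.8, 0], 0], [255, [0.05, 0.17, 0], 0], [255, [0, 0, 0], 0]])

```text
time_s: 14.3
tcp_pos: [0.5543, 0.2745, 0.3174]
eef_rot: [-180.0, -0.0, 162.1]
contact_force: [-0.0, -0.3, 0.6]
gripper_width: 0.0005
```

Run:
```python
from h import *
st()
c=cam("top");s=cam("side")
crop(c["frame"],120,100,370,290,3.2,"pics/t7.png");crop(s["frame"],160,90,360,240,4,"pics/s7.png")
```

```text
{'time_s': 14.3, 'joints': [44.408, 12.822, 1.635, 0.003, -78.845, -62.348], 'tcp_pos': [0.554, 0.274, 0.317], 'eef_rot': [-179.97, -0.013, 162.06], 'contact_force': [-0.04, -0.337, 0.551], 'moment': [-0.006, 0.11, 0.011], 'gripper_width': 0.0}
```

View pics/s7.png

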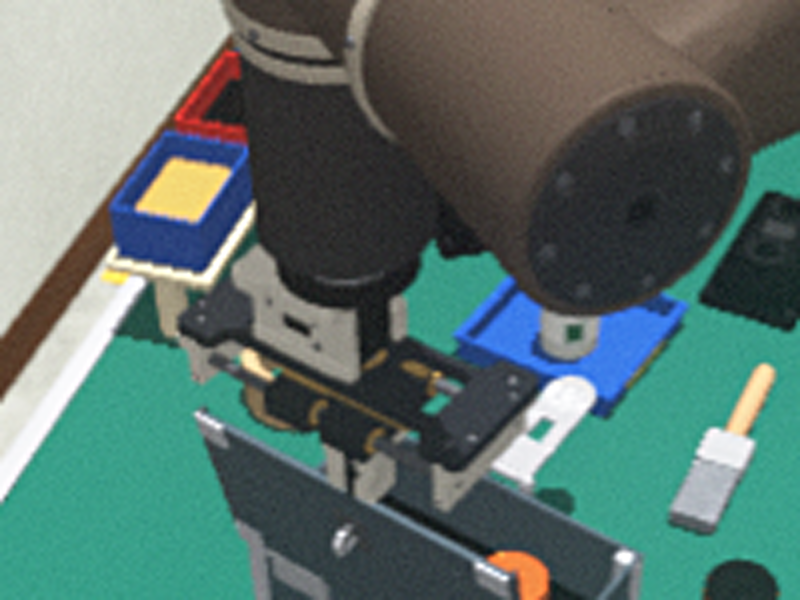

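View pics/t7.png

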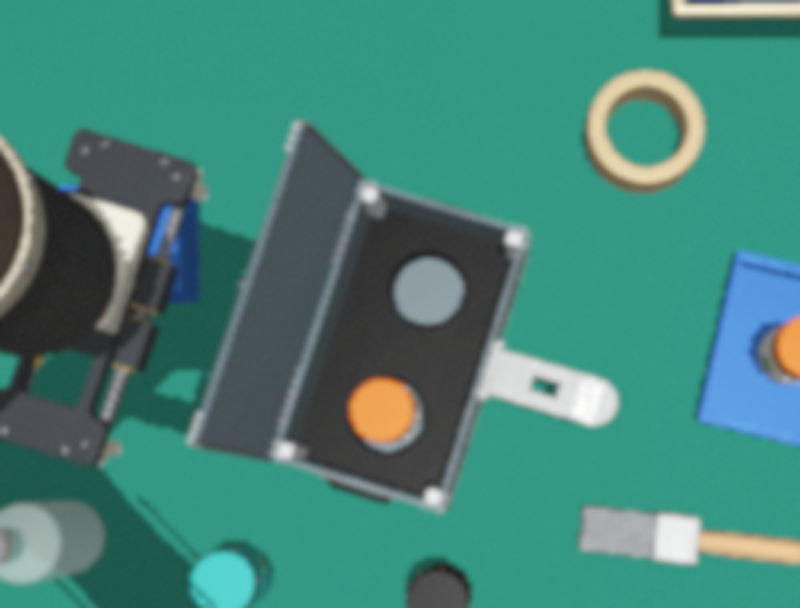

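Emit:
apply_moves(plan=[[255, [0, 0, 0.8], 0], [255, [0, 0, 0.8], 0], [255, [0, 0, 0.74], 0], [255, [0, -0.4, 0], 0], [255, [0, -0.3, 0], 0], [255, [0, -0.25, -0.05], 0], [255, [0, -0.2, -0.05], 0], [255, [0, -0.14, -0.1], 0], [255, [0, 0, 0], 0]])

```text
time_s: 15.52
tcp_pos: [0.5347, 0.2124, 0.2116]
eef_rot: [180.0, 0.0, 162.0]
contact_force: [0.7, -0.0, 0.1]
gripper_width: 0.0008
```

Run:
```python
from h import *
st()
c=cam("top");s=cam("side")
crop(c["frame"],120,100,370,290,3.2,"pics/t8.png");crop(s["frame"],160,90,360,240,4,"pics/s8.png")
```

```text
{'time_s': 15.525, 'joints': [41.157, 11.796, -13.508, 0.033, -64.662, -59.175], 'tcp_pos': [0.535, 0.212, 0.212], 'eef_rot': [179.986, 0.043, 161.996], 'contact_force': [0.67, -0.044, 0.095], 'moment': [-0.004, 0.035, 0.009], 'gripper_width': 0.001}
```

View pics/s8.png

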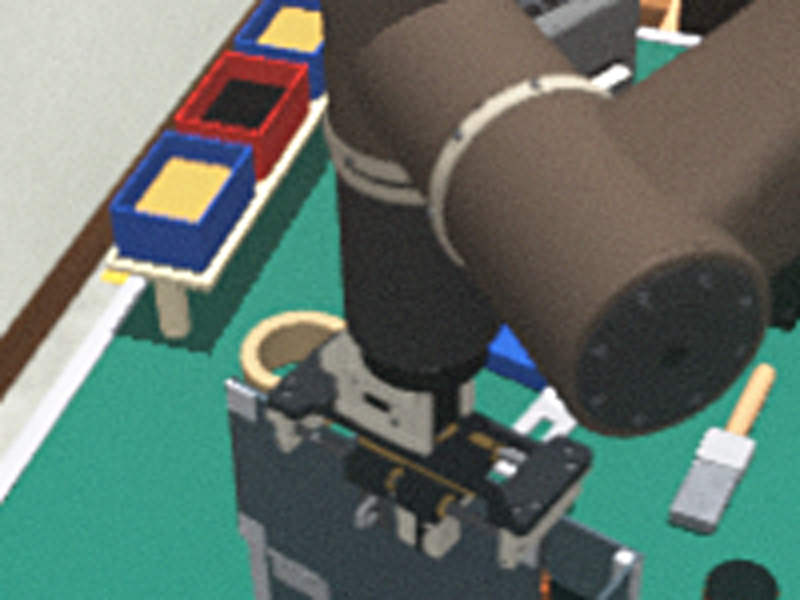

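View pics/t8.png

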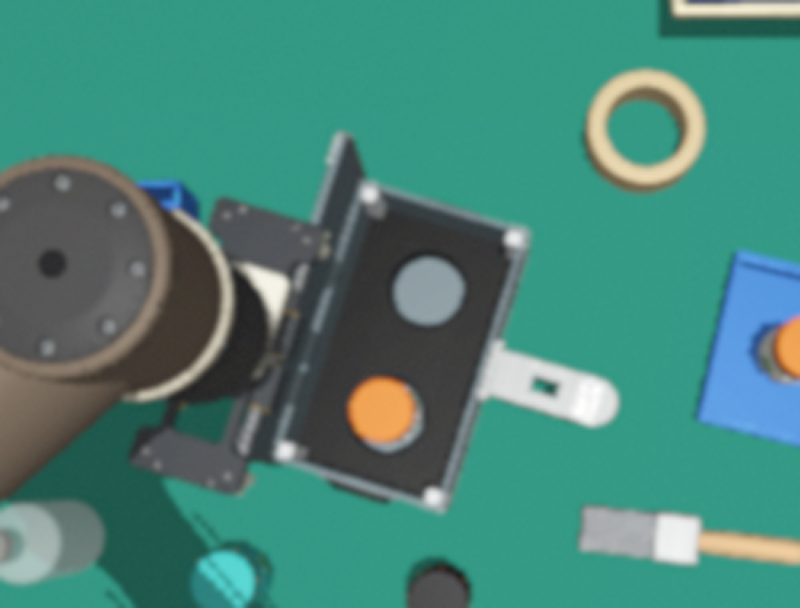

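Emit:
apply_moves(plan=[[255, [0, -0.21, -0.03], 0], [255, [0, -0.21, -0.04], 0], [255, [0, -0.2, -0.02], 0], [255, [0, -0.2, 0.07], 0], [255, [0, -0.2, 0.07], 0], [255, [0, -0.19, 0.07], 0], [255, [0, -0.17, 0.12], 0], [255, [0, -0.17, 0.12], 0], [255, [0, -0.17, 0.12], 0], [255, [0, 0, 0], 0]])

```text
time_s: 16.88
tcp_pos: [0.5073, 0.1302, 0.1857]
eef_rot: [-179.9, -0.1, 162.0]
contact_force: [1.1, -1.2, 0.5]
gripper_width: 0.0012
```

Run:
```python
from h import *
st()
c=cam("top");s=cam("side")
crop(c["frame"],120,100,370,290,3.2,"pics/t9.png");crop(s["frame"],160,90,360,240,4,"pics/s9.png")
```

```text
{'time_s': 16.875, 'joints': [35.869, 8.21, -21.602, -0.012, -60.308, -53.898], 'tcp_pos': [0.507, 0.13, 0.186], 'eef_rot': [-179.91, -0.079, 161.965], 'contact_force': [1.123, -1.181, 0.486], 'moment': [0.084, 0.112, -0.001], 'gripper_width': 0.001}
```

View pics/s9.png

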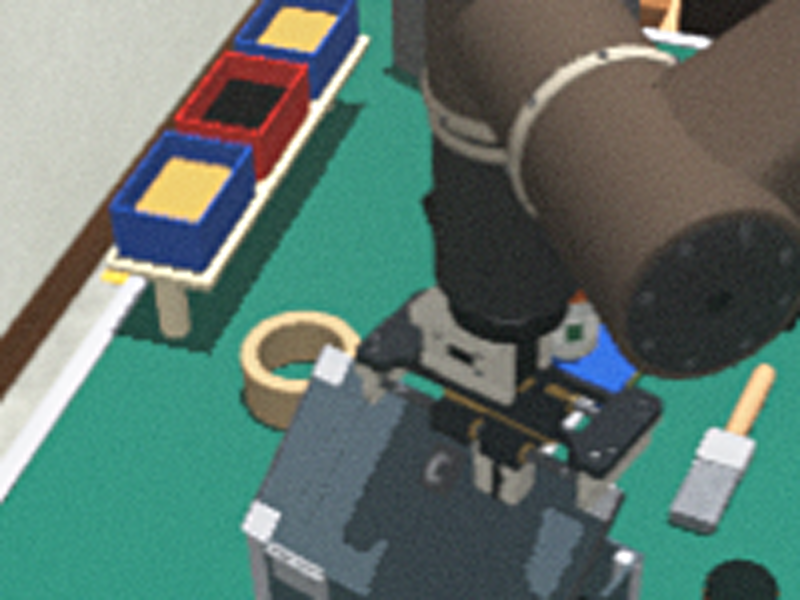

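View pics/t9.png

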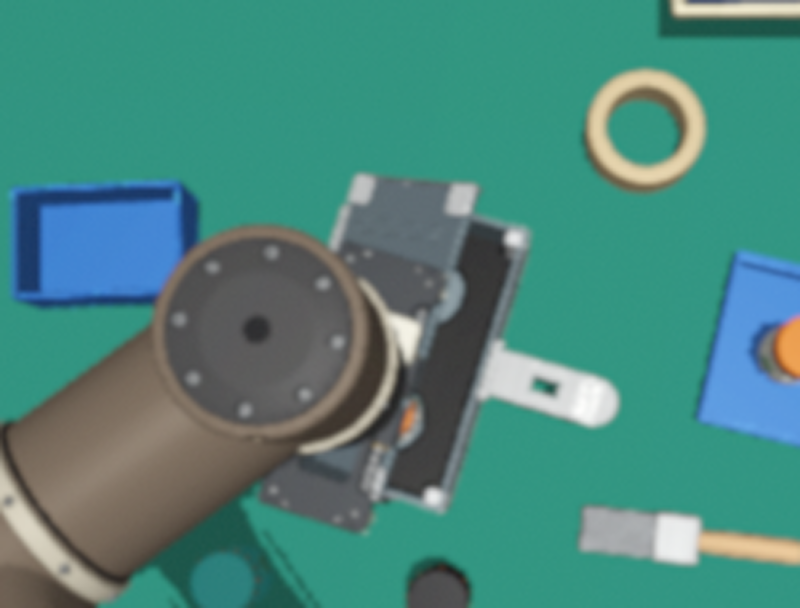

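Emit:
apply_moves(plan=[[255, [0, -0.14, 0.16], 0], [255, [0, -0.14, 0.16], 0], [255, [0, -0.13, 0.16], 0], [255, [0, -0.09, 0.18], 0], [255, [0, -0.09, 0.19], 0], [255, [0, -0.08, 0.19], 0], [255, [0, -0.04, 0.15], 0], [255, [0, -0.03, 0.15], 0], [255, [0, -0.03, 0.12], 0], [255, [0, -0.02, 0.08], 0], [255, [0, 0, 0.05], 0], [255, [0, 0, 0], 0]])

```text
time_s: 18.48
tcp_pos: [0.4955, 0.0934, 0.1068]
eef_rot: [-180.0, -0.0, 162.0]
contact_force: [-0.2, -0.0, -0.7]
gripper_width: 0.0002
```

Run:
```python
from h import *
st()
```

```text
{'time_s': 18.475, 'joints': [33.028, 11.193, -29.796, -0.007, -49.059, -51.025], 'tcp_pos': [0.496, 0.093, 0.107], 'eef_rot': [-179.966, -0.034, 161.998], 'contact_force': [-0.157, -0.01, -0.713], 'moment': [0.048, 0.066, -0.025], 'gripper_width': 0.0}
```

Emit:
apply_moves(plan=[[255, [0, 0, 0.03], 0], [255, [0, 0, 0.03], 0], [255, [0, 0, 0.03], 0], [255, [0, 0, 0], 0]])

```text
time_s: 18.98
tcp_pos: [0.4957, 0.0934, 0.1041]
eef_rot: [-180.0, 0.0, 162.0]
contact_force: [-7.6, -1.3, 19.6]
gripper_width: 0.0007
```

Emit:
apply_moves(plan=[[255, [0, 0, -0.5], 0], [255, [0, 0, -0.8], 0], [60, [0, 0, -0.6], 0], [60, [-0.25, -0.6, 0], 0], [60, [-0.3, -0.7, 0], 0], [60, [-0.3, -0.7, 0], 0], [60, [-0.2, -0.34, 0], 0], [60, [0, 0, 0], 0]])

```text
time_s: 19.98
tcp_pos: [0.5096, -0.0349, 0.1973]
eef_rot: [-180.0, -0.0, 161.9]
contact_force: [-0.5, 0.0, 0.8]
gripper_width: 0.055
```

Run:
```python
from h import *
st()
c=cam("top");s=cam("side")
crop(c["frame"],170,120,420,270,3.2,"pics/t10.png");crop(s["frame"],190,120,390,270,4,"pics/s10.png")
```

```text
{'time_s': 19.975, 'joints': [18.129, 6.322, -22.2, -0.005, -61.492, -36.244], 'tcp_pos': [0.51, -0.035, 0.197], 'eef_rot': [-179.995, -0.014, 161.883], 'contact_force': [-0.458, 0.019, 0.751], 'moment': [0.064, 0.044, 0.013], 'gripper_width': 0.055}
```

View pics/s10.png

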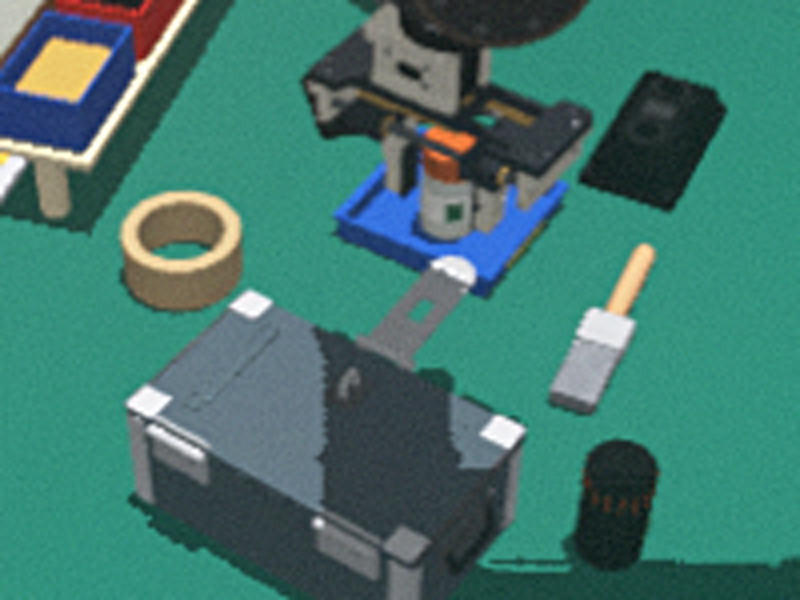

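View pics/t10.png

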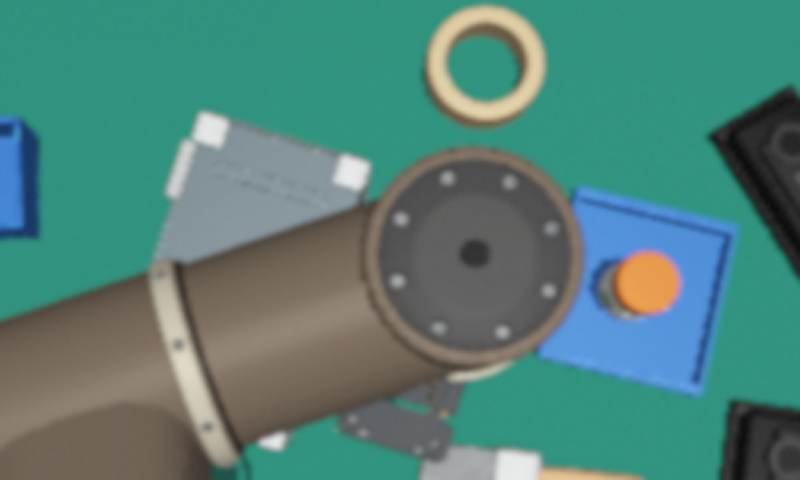

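Run:
```python
from h import *
s=cam("side");c=cam("top")
im=cv2.resize(s["frame"][120:270,190:390],None,fx=4,fy=4,interpolation=cv2.INTER_CUBIC)
H=np.array([[-.08,-.019,.106],[-.175,-.019,.106],[-.19,0,.106],[-.175,.019,.106],[-.08,.019,.106]])
L=CASE+[0,0,.006]; St=np.array([[-.032,-.01,.104],[-.032,-.01,.121],[-.032,.01,.121],[-.032,.01,.104]])
for q,col in(([.5563,.1108,72.1],(0,0,255)),([.553,.114,72.1],(0,255,255))):
    for X in(H,L,St): cv2.polylines(im,[np.int32((proj(s,P(q,X))-[190,120])*4)],True,col,1)
cv2.imwrite("pics/s11.png",im)
# top lid corners far: crop (200,112),(372,160) 
for u,v in((200,112),(372,160)):print(back(c,(u/3.2+170,v/3.2+120),.104))
print(P([.5563,.1108,72.1],L))
```

```text
[0.70096317 0.14538894 0.104     ]
[ 0.6572835  -0.00129019  0.104     ]
[[0.65219755 0.00101084 0.104     ]
 [0.41429895 0.07785    0.104     ]
 [0.46040245 0.22058916 0.104     ]
 [0.69830105 0.14375    0.104     ]]
```

View pics/s11.png

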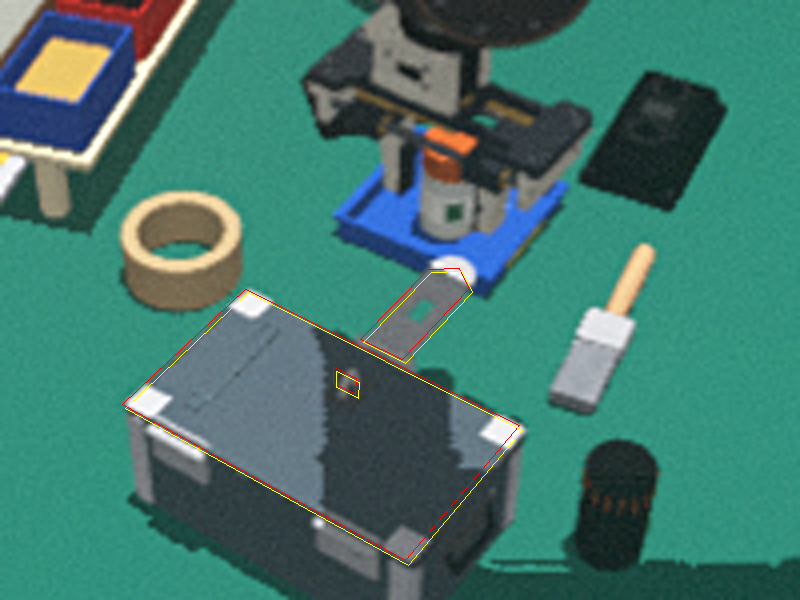

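Emit:
apply_moves(plan=[[60, [0, 0, 0.6], 0], [60, [0, 0, 0.6], 0], [60, [0, 0, 0.5], 0], [60, [0, 0, 0.3], 0], [60, [0, 0, 0], 0], [180, [0, 0, 0], 0], [180, [0, 0, 0], 0], [180, [0, 0, 0], 0], [180, [0, 0, 0], 0], [180, [0, 0, 0], 0]], squeeze=10)

```text
time_s: 21.42
tcp_pos: [0.5093, -0.0338, 0.0975]
eef_rot: [180.0, -0.0, 162.0]
contact_force: [-1.8, 2.3, -0.7]
gripper_width: 0.0376
```

Run:
```python
from h import *
st()
c=cam("top");s=cam("side")
crop(s["frame"],190,120,390,270,4,"pics/s12.png")
```

```text
{'time_s': 21.425, 'joints': [18.26, 12.401, -29.683, -0.032, -47.936, -36.25], 'tcp_pos': [0.509, -0.034, 0.098], 'eef_rot': [179.993, -0.03, 161.989], 'contact_force': [-1.828, 2.295, -0.687], 'moment': [0.818, 0.862, -0.067], 'gripper_width': 0.038}
```

View pics/s12.png

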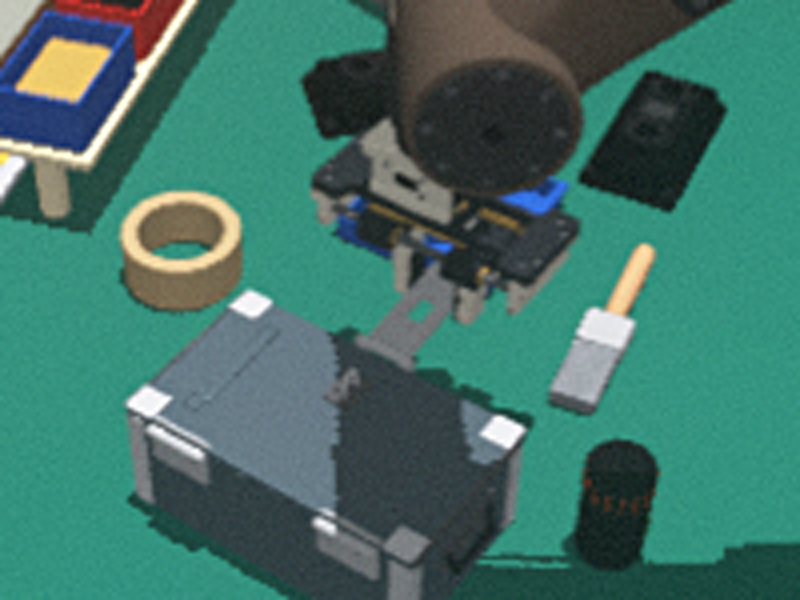

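Gripped at 38 mm. Now the arc.

Emit:
apply_moves(plan=[[180, [0, 0.02, -0.25], 0], [180, [0, 0.07, -0.24], 0], [180, [0, 0.11, -0.23], 0], [180, [0, 0.14, -0.21], 0], [180, [0, 0.18, -0.18], 0], [180, [0, 0.21, -0.14], 0], [180, [0, 0, 0], 0]])

```text
time_s: 22.4
tcp_pos: [0.5208, 0.0013, 0.1609]
eef_rot: [-180.0, -0.0, 162.1]
contact_force: [-7.3, 1.0, 3.8]
gripper_width: 0.0378
```

Run:
```python
from h import *
st()
s=cam("side")
crop(s["frame"],190,120,390,270,4,"pics/s13.png")
```

```text
{'time_s': 22.4, 'joints': [21.773, 9.217, -23.965, 0.022, -56.864, -39.735], 'tcp_pos': [0.521, 0.001, 0.161], 'eef_rot': [-179.957, -0.024, 162.05], 'contact_force': [-7.276, 1.001, 3.79], 'moment': [0.476, 2.396, 0.03], 'gripper_width': 0.038}
```

View pics/s13.png

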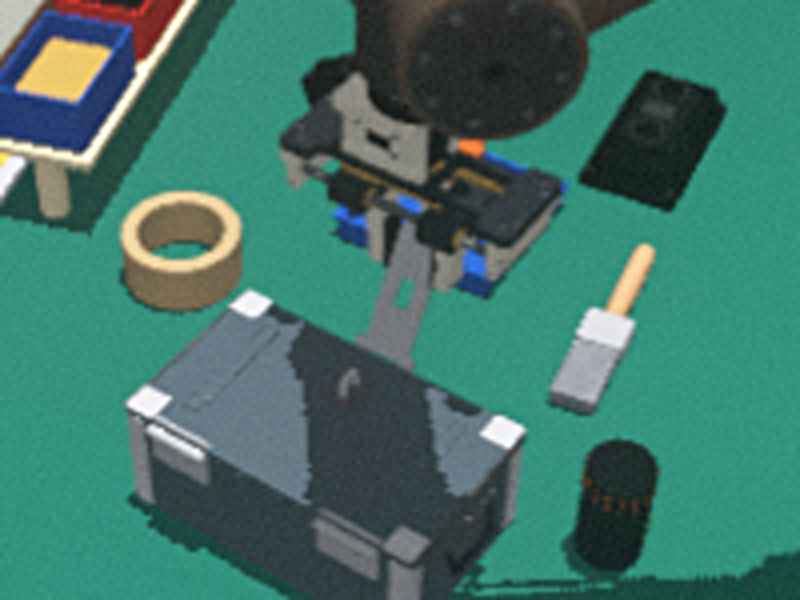

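Emit:
apply_moves(plan=[[180, [0.01, 0.23, -0.11], 0], [180, [0.01, 0.24, -0.06], 0], [180, [0.01, 0.25, -0.02], 0], [180, [0, 0.25, 0.02], 0], [180, [0, 0.24, 0.06], 0], [180, [0, 0.23, 0.11], 0], [180, [0, 0, 0], 0]])

```text
time_s: 23.32
tcp_pos: [0.5439, 0.0726, 0.161]
eef_rot: [179.8, 0.2, 162.1]
contact_force: [-1.3, 3.9, 5.2]
gripper_width: 0.038
```

Run:
```python
from h import *
st()
s=cam("side")
crop(s["frame"],190,120,390,270,4,"pics/s14.png")
```

```text
{'time_s': 23.325, 'joints': [28.053, 11.637, -20.837, -0.023, -57.263, -45.945], 'tcp_pos': [0.544, 0.073, 0.161], 'eef_rot': [179.798, 0.169, 162.095], 'contact_force': [-1.33, 3.919, 5.223], 'moment': [1.331, 0.546, -0.025], 'gripper_width': 0.038}
```

View pics/s14.png

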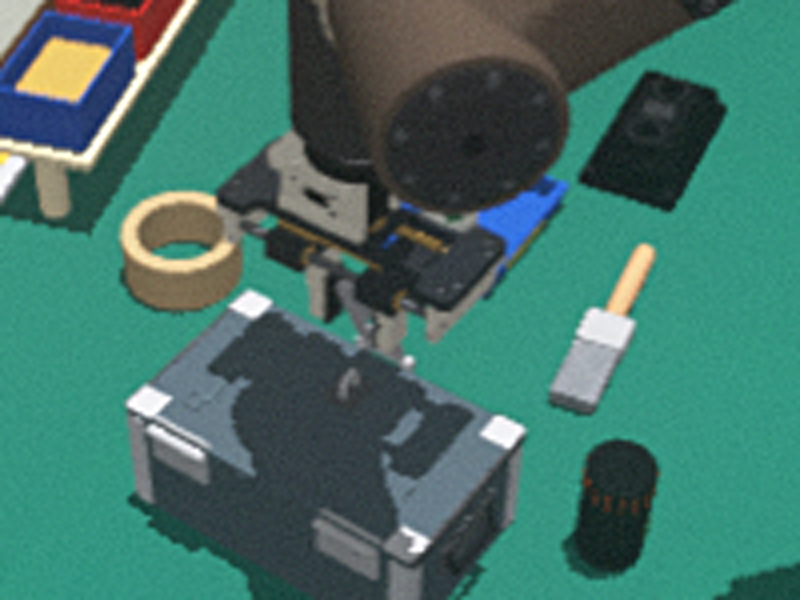

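Emit:
apply_moves(plan=[[180, [0, 0.21, 0.14], 0], [180, [0, 0.18, 0.18], 0], [180, [0, 0.14, 0.21], 0], [180, [0, 0.11, 0.23], 0], [180, [0, 0.03, 0.12], 0], [180, [0, 0, 0], 0]])

```text
time_s: 24.12
tcp_pos: [0.5549, 0.1062, 0.117]
eef_rot: [179.6, 0.2, 162.1]
contact_force: [-2.4, 12.1, 4.4]
gripper_width: 0.0378
```

Run:
```python
from h import *
st()
s=cam("side")
crop(s["frame"],190,120,390,270,4,"pics/s15.png")
```

```text
{'time_s': 24.125, 'joints': [30.617, 15.595, -22.014, -0.112, -51.952, -48.445], 'tcp_pos': [0.555, 0.106, 0.117], 'eef_rot': [179.613, 0.224, 162.102], 'contact_force': [-2.414, 12.118, 4.401], 'moment': [4.019, 0.583, -0.036], 'gripper_width': 0.038}
```

View pics/s15.png

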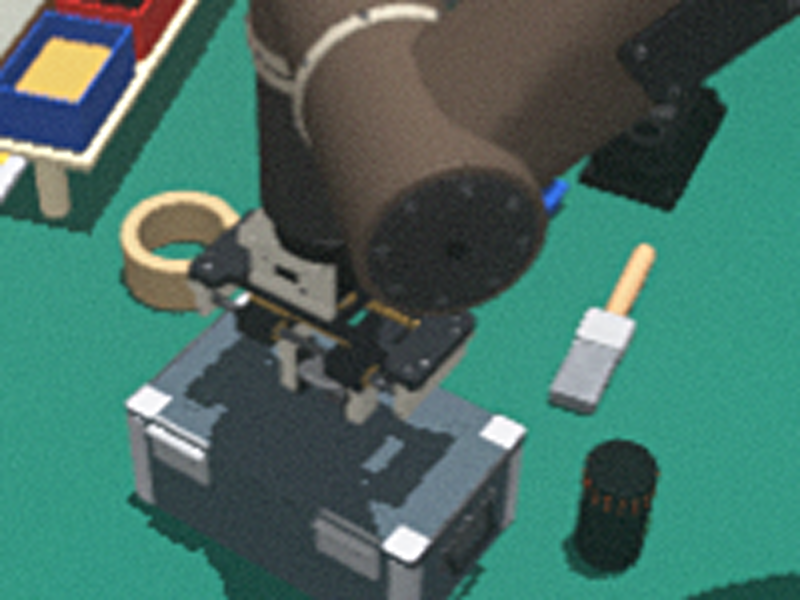

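Emit:
apply_moves(plan=[[100, [0, 0, 0], 0], [100, [0, 0, 0], 0], [100, [0, 0, 0], 0], [100, [0, 0, -0.4], 0], [100, [0, 0, -0.6], 0], [255, [0, 0.2, -0.3], 0], [255, [0, 0.15, 0], 0], [255, [0, 0, 0], 0], [255, [0, 0, 0], 0]])

```text
time_s: 25.3
tcp_pos: [0.5569, 0.1181, 0.1798]
eef_rot: [-179.9, -0.1, 162.0]
contact_force: [-0.5, 0.3, -0.9]
gripper_width: 0.0191
```

Run:
```python
from h import *
st()
s=cam("side")
crop(s["frame"],190,120,390,270,4,"pics/s16.png")
```

```text
{'time_s': 25.3, 'joints': [31.656, 12.774, -16.637, -0.014, -60.713, -49.637], 'tcp_pos': [0.557, 0.118, 0.18], 'eef_rot': [-179.913, -0.09, 162.012], 'contact_force': [-0.483, 0.327, -0.853], 'moment': [0.046, 0.082, 0.068], 'gripper_width': 0.019}
```

View pics/s16.png

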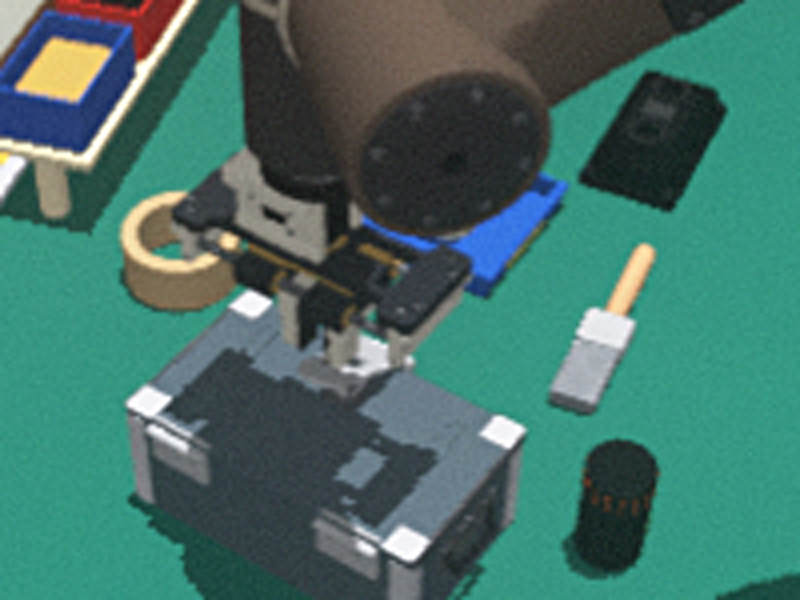

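Emit:
apply_moves(plan=[[255, [0, 0, 0.3], 0], [255, [0, 0, 0.3], 0], [255, [0, 0, 0.2], 0], [255, [0, 0, 0.2], 0], [255, [0, 0, 0.15], 0], [255, [0, 0, 0.12], 0], [255, [0, 0, 0.1], 0], [255, [0, 0, 0.04], 0], [255, [0, 0, 0], 0]])

```text
time_s: 26.48
tcp_pos: [0.5575, 0.1182, 0.1106]
eef_rot: [-180.0, -0.0, 162.0]
contact_force: [0.3, -0.0, -0.0]
gripper_width: 0.0006
```

Emit:
apply_moves(plan=[[255, [0, 0, 0.03], 0], [255, [0, 0, 0.03], 0], [255, [0, 0, 0], 0]])

```text
time_s: 26.85
tcp_pos: [0.5577, 0.1184, 0.1082]
eef_rot: [180.0, 0.0, 162.0]
contact_force: [-1.0, -0.6, 3.8]
gripper_width: 0.0006
```

Emit:
apply_moves(plan=[[255, [0, 0, 0.03], 0], [255, [0, 0, 0.02], 0], [255, [0, 0, 0], 0]])

```text
time_s: 27.22
tcp_pos: [0.5579, 0.1184, 0.1078]
eef_rot: [180.0, 0.1, 162.1]
contact_force: [-9.2, 0.6, 22.4]
gripper_width: 0.0008
```

Emit:
apply_moves(plan=[[255, [0, 0, -0.4], 0], [255, [0, 0, -0.8], 0], [255, [0, 0, -0.8], 0], [255, [0, 0, -0.8], 0], [255, [0, 0, -0.5], 0], [255, [0.3, -0.8, 0], 0], [255, [0.3, -0.8, 0], 0], [255, [0.3, -0.8, 0], 0], [255, [0.3, -0.8, 0], 0], [255, [0, -0.8, 0], 0], [255, [0, -0.8, 0], 0], [255, [0, -0.8, 0], 0]])

```text
time_s: 28.72
tcp_pos: [0.4133, -0.1305, 0.2703]
eef_rot: [180.0, 0.0, 162.0]
contact_force: [0.9, 0.5, 0.3]
gripper_width: 0.0005
```

Emit:
apply_moves(plan=[[255, [0, -0.8, 0], 0], [255, [0, -0.8, 0], 0], [255, [0, -0.8, 0], 0], [255, [0, -0.8, 0], 0], [255, [0, -0.6, 0], 0], [255, [0, 0, 0], 0]])

```text
time_s: 29.48
tcp_pos: [0.3544, -0.3115, 0.2698]
eef_rot: [-180.0, -0.0, 161.8]
contact_force: [-1.0, 0.1, -0.4]
gripper_width: 0.0006
```

Run:
```python
from h import *
st()
c=cam("top");s=cam("side")
crop(c["frame"],120,100,370,290,3.2,"pics/t17.png");crop(s["frame"],190,120,390,270,4,"pics/s17.png")
cv2.imwrite("pics/s17f.png",s["frame"]);cv2.imwrite("pics/t17f.png",c["frame"])
```

```text
{'time_s': 29.475, 'joints': [-17.326, -0.612, -19.822, 0.004, -70.824, -0.83], 'tcp_pos': [0.354, -0.312, 0.27], 'eef_rot': [-179.996, -0.034, 161.845], 'contact_force': [-0.986, 0.121, -0.381], 'moment': [0.017, 0.085, -0.012], 'gripper_width': 0.001}
```

View pics/s17.png

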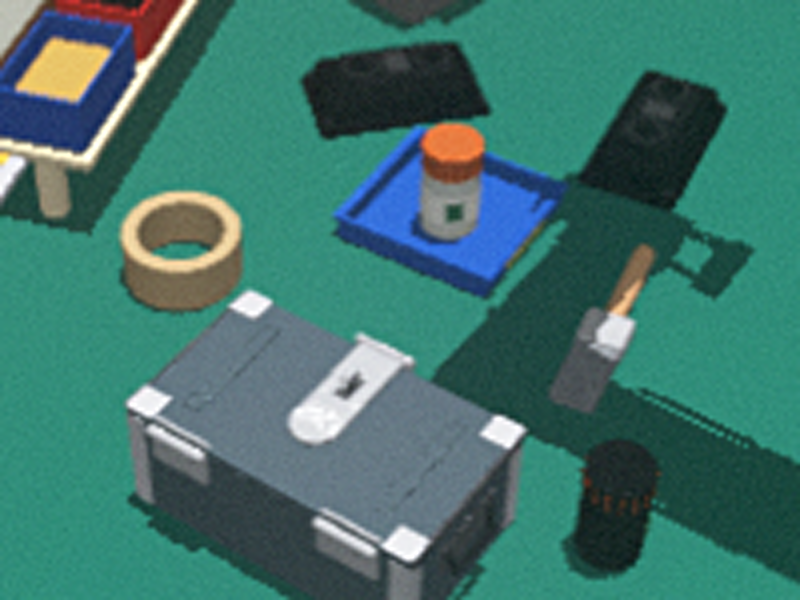

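View pics/t17f.png

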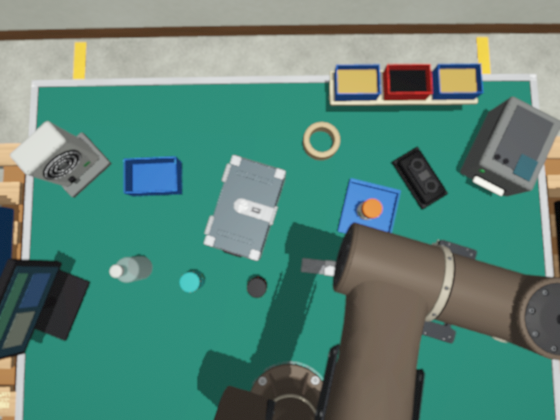

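The lid is shut and the hasp lies flat over the staple, which stands in its slot around side crop (350,385). The canister is upright in the tray at top (371,208), and the other objects look to be where they started. I'm handing it in.

Run:
```python
from plant import close_job
print(close_job())
```

```text
the job is handed in; nothing more can be done
None
```

The job is done and handed in at about 29.5 s of the 72 s allowed.

- **Finding the empty one:** I lifted the canister in the far well (well r). It weighed about 1.6–2.0 N, or roughly 0.18 kg, which puts it in the empty range. I did not lift the other canister to confirm; it never left its near well (well l).
- **Placing:** I set the empty canister down in the blue tray, with about 4 N of contact force. Both cameras show it standing upright there.
- **Lid:** I pushed the lid shut from behind and pressed it down to a firm stop. The fingertip stopped at 104 mm with about 20 N.
- **Hasp:** I swung the hasp over by its edges and pressed it flat. The fingertip stopped at 108 mm with about 22 N, and the picture shows the staple standing in the slot.

**Last checks:** The final pictures show the lid flush, the hasp flat, the other things on the bench where they were as far as I can see, and the arm clear of everything. The two cameras disagreed by about 5 mm in places, so I used a joint fit for the case; that was accurate enough for every contact. The full canister is hidden under the closed lid, so I could not see it in the last pictures.

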